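# Check the free travel of a sprung tilt rest

## Robot

A 6-joint arm with a two-finger parallel gripper is mounted at the origin on the work surface. World frame = base frame: x ahead of the robot, y to its left, z up, the work surface at z = 0. Lengths are in mm, angles in rad, forces in N, time in s.
With the tool pointing down it reaches from about 300 to 775 mm from the base axis. Payload 14.6 kg.
Tool frame: the origin (TCP) lies midway between the tips of the shut fingers; the grasp point (between the pads) lies bot.grip_point_offset behind it (bot.grip_point_offset is the distance from the TCP to the grasp point, in mm); z points along the fingers, y is the line along which they close (so a half turn about z gives the same grasp; the last joint's range is limited). The gripper opens to 85 mm and grips with 20 to 120 N. Pads are 22 mm wide; open, the fingers measure 114 mm over their backs; the gripper's body (76 mm by 85 mm) begins 54 mm behind the grasp point. The pads swing forward as they close: fully open they stand 13 mm farther back than shut.
Start: joints at [1.267, 0.3, 1.521, -0, 1.321, -0.067], TCP at [129.024, 534.642, 231.281] pointing down, gripper open.
Joint ranges: [-3.03, 3.03], [-0.79, 2.21], [0.23, 2.52], [-1.04, 4.18], [0, 3.07], [-2.55, 2.55]. Speed limits (rad/s): [2.22, 2.22, 2.57, 3.14, 3.14, 3.14].

## Interface

Orientations are given as a unit quaternion [x, y, z, w].
In Python, from rig import bot gives the robot as it stands.
- The arm moves only by the tool step_arm, never from a script. Its argument "targets" is a list of rows, each an object of numbers: "tx", "ty", "tz": the shift along the world's x, y, z as a fraction of full scale; "ax", "ay", "az": the turn, a rotation vector about the world's x, y, z as a fraction of full scale. In form: [{"tx": .., "ty": .., "tz": .., "ax": .., "ay": .., "az": ..}, ...]. A call has 1 to 20 rows; each row shifts and turns the commanded pose from where the row before left it; what a row does not reach is not made up. Full scale, the value 1, is 5 cm for a shift and 5 degrees for a turn. A row lasts 1/10 s, in which the tool goes at most 50 mm and 8.59 degrees, less where a joint would pass 70% of its speed; a pose out of reach is approached as far as the arm can. A call with a number of a shift or a turn outside -1 to 1 is refused whole. A call with a gripper value outside its range is refused whole. "fingers" is the opening, from 0 (shut) to 1 (fully open), set as the call begins (left out, the last holds). The fingers move at their own pace and stop on an object; "grip_force" is the grip in N (left out, the last holds). Time passes only in rows, so rows that do not move let the fingers close. It gives the time, the measured TCP pose, the force, the opening and the grip force at its end, in the units of the state.
- bot.sense(): the state, without advancing time (a new reading comes with each control period).
- bot.read_camera(name): name is "side" or "top"; returns (picture, depth): 384x512x3 uint8, red, green, blue; 384x512 float32, mm along the optical axis (not along the pixel's ray), 0 where there is no reading.
- bot.camera_params(name): a dict with "fx", "fy", "cx", "cy" (pixels), "k1" (the pictures are not rectified: a ray, as slopes to the right and down, at radius r is drawn at 1 + k1 r^2 times it, then the intrinsics apply), "rvec" (rotation vector, rad) and "tvec" (3), from world to camera coordinates, as OpenCV has them. Camera axes: x right, y down, z forward; pixel columns grow to the right and rows downward; lengths in mm; the calibration is good to about 2 mm. A picture is of the moment at which its call begins. camera_params takes no time and is no camera call.
- bot.job_done(): hands the job in; it is judged then, once.
Trained networks look in the newest picture that a camera, given by its name, has taken for a name from the list of things; names that differ only in an ending like _2 or _b are one class to them, and where a whole thing is asked for, a point or a joint stands for the part that bears it (a point fixed in the world has none). Each returns a list of dicts, best first, with "confidence" (0 to 1); they miss things now and then, are a little off and sometimes report something else, mostly with a low value. They report only what shows in the picture. A call takes as long as a camera call.
- bot.boxes_of(camera, thing): "at" ([x, y, z] in mm, in the coordinates of the camera as it stood for that picture, good to about 4 mm: the middle of the surface that is visible of it).
- bot.mark_of(camera, thing): "at" ([x, y, z] in mm, in the coordinates of the camera as it stood for that picture, good to about 4 mm: a listed point, or the origin of a listed thing).
The state is a dict: "time": time; "joint_positions": joint angles; "joint_vel": joint speeds; "joint_efforts": joint torques, N m; "eef_pos": TCP position; "tcp_rot": TCP orientation; "force": force on the tool from outside, world axes, zero at the start; "moment": the same for the moment, N m; "finger_gap": opening from 0.0 (shut) to 1.0 (fully open); "grip_force": force on a finger pad.
Only numpy, scipy, OpenCV 4.12 (cv2) and the standard library are available. Lean on these libraries where they do the work, as an engineer would, in place of code of your own. Each camera call takes 0.05 s, during which the arm holds its last target. There are 200 camera calls.

## Task

Check the spring of the grinding tilt rest: with closed fingertips press down the round pad on the sprung corner of its plate until the pointer stands level with the brass tab on the scale post, without pushing it right past the tab, and hold it there for one second. Then let the plate spring fully back up and move away. Only touch it: do not lift or shift the rest, do not move the tab, and leave the tape roll, jar, screwdriver and wrench where they are.

Things in the scene. Friction and masses are not known exactly. Their poses are not given: they have to be found in the camera images.
- rest: The tilt rest: a loose, grey 2.2 kg cast base plate, 140 (x) x 220 (y) x 14 mm, carrying everything below. Origin: centre of its underside, on the bench. z up; y runs from the plate's hinge side (-y) to the scale post (+y). The highest part is the scale post, a white 12 x 12 mm upright at (45, 83) mm, its top 92 mm above the bench, black ticks on its +x face.
- tilt_plate (a joint): Tilt of the aluminium plate (120 x 105 x 8 mm) about a hinge that runs along the rest's x axis at y = -90 mm, 68 mm above the bench. 0 = level, up against its stop; grows as the +y side is pressed down, up to a hard stop at 0.30 rad. A spring returns it; pressing at the pad takes about 3 N to start and about 8 N at 0.15 rad.
- pad_top (a point): Centre of the top face of the press pad, a round steel button 26 mm across, 8 mm high, at the plate's sprung corner, 87 mm from the hinge line; at rest at (-36, -3) mm in the rest's frame, 80 mm above the bench.
- pointer_tip (a point): Tip of the pointed steel finger (the pointer, 10 mm wide) fixed to the plate, sticking out towards the scale post, 160 mm from the hinge line; at rest at (45, 70) mm in the rest's frame, 68 mm above the bench. It drops 160/87 as far as the pad does.
- tab_mark (a point): The brass setting tab's small nib, next to the path of the pointer tip: the middle of its 12 mm height, at (45, 72) mm in the rest's frame. The tab (22 x 20 x 12 mm sleeve on the scale post, held by friction) is set 14 to 30 mm below the resting pointer; its z axis points up.
- tape_roll: Grey roll, 90 mm across, 45 mm high, standing flat; origin: centre of its underside. Leave alone.
- jar: Amber glass jar, 52 mm across, 60 mm high; origin: centre of its underside. Leave alone.
- screwdriver: Screwdriver with a black handle, 190 mm long, lying along its x axis; origin under its middle. Leave alone.
- wrench: Steel wrench, 160 mm long, lying along its x axis; origin under its middle. Leave alone.
- press_pad: The press pad itself (see pad_top); origin: centre of its underside, on the plate's top face.

How it is judged:
By the outcome, as a careful person would: the job done as asked, in the order asked, and still so for the second after the job is handed in, with the robot touching nothing.
It also fails if it takes over 38 s, if anything falls off the work surface, if the arm or the gripper's body presses on something with over 40 N, if the wrist force passes 120 N, or if a joint passes its speed limit or range.

## Working session

There is one attempt and no reset: what is moved stays moved. The work goes in short steps, Python scripts to look and compute and a tool call to move; the robot and the scene stay as the last step left them, time stands still between calls to the robot, and variables do not carry over. Pictures are saved under pics/ and viewed, at most 10 in all, crops included, and the job is handed in when it is done.

Besides the shell and the picture viewer there is one more tool, called after "Emit:" as name([rows], argument=value, ...), one row to a line, values as JSON. step_arm: Moves the arm, as the interface text tells. Its arguments: {"type":"object","properties":{"targets":{"type":"array"},"fingers":{"type":"number"},"grip_force":{"type":"number"}},"required":["targets"]}

```bash
mkdir -p pics; cat > h.py <<'E'
import numpy as np, cv2
from rig import bot
def T(c):
    p=bot.camera_params(c); R=cv2.Rodrigues(np.array(p['rvec'],float))[0]; return p,R,np.array(p['tvec'],float).ravel()
def w(c,at):
    p,R,t=T(c); return R.T@(np.array(at)-t)
def proj(c,X):
    p,R,t=T(c); q=R@np.array(X,float)+t; a=q[:2]/q[2]; a=a*(1+p['k1']*(a@a)); return np.array([a[0]*p['fx']+p['cx'],a[1]*p['fy']+p['cy']])
def snap(c,name):
    im,d=bot.read_camera(c); cv2.imwrite('pics/'+name,im[:,:,::-1]); return im,d
E
python3 - <<'E'
from h import *
for c in('side','top'):
    snap(c,c+'0.png'); p,R,t=T(c); print(c,-R.T@t,R[2],p['fx'])
    for n in('rest','pad_top','pointer_tip','tab_mark','press_pad','jar','tape_roll'):
        for r in bot.mark_of(c,n)[:2]: print(c,n,round(r['confidence'],2),w(c,r['at']).round(1),proj(c,w(c,r['at'])).round())
s=bot.sense();print(s['time'],s['tcp_rot'],s['force'],bot.grip_point_offset)
a=cv2.imread('pics/side0.png');b=cv2.imread('pics/top0.png')
E
```

```text
side [-177.86041755 -617.96561802  674.83139798] [ 0.64741799  0.56425073 -0.5123193 ] 481.9925221548764
side rest 0.75 [568.7 -58.1   1.9] [283. 237.]
side pad_top 0.38 [531.  -51.1  85.8] [271. 213.]
side pointer_tip 0.72 [627.5  96.5   3.7] [250. 204.]
side pointer_tip 0.62 [637.4 -13.   66.9] [286. 195.]
side press_pad 0.67 [531.5 -46.7  73.5] [269. 217.]
side jar 0.77 [ 4.226e+02 -2.127e+02 -2.000e-01] [300. 299.]
side tape_roll 0.85 [ 541.6 -235.5   -2.1] [341. 275.]
side tape_roll 0.22 [628.9  96.4   1.7] [250. 205.]
top [ 393.71008995   58.15316242 1045.10788694] [ 0.16324544 -0.01082758 -0.98652607] 422.02706795588165
top rest 0.85 [568.8 -58.5  -5.7] [292. 191.]
top rest 0.34 [531.9 -52.4  82.1] [293. 200.]
top pad_top 0.41 [534.3 -52.4  80.3] [293. 200.]
top pointer_tip 0.9 [636.9 -13.9  68.9] [276. 158.]
top tab_mark 0.63 [632.9  -9.8  41. ] [274. 162.]
top press_pad 0.44 [531.6 -50.   71.2] [292. 201.]
top jar 0.69 [ 421.6 -216.5    2.7] [356. 249.]
top tape_roll 0.83 [ 5.353e+02 -2.310e+02 -1.000e-01] [360. 204.]
top tape_roll 0.35 [626.5  95.6  -2.7] [231. 168.]
0.8 [ 1.18120255e-01  9.92999298e-01  1.48383242e-08 -3.98386884e-06] [-0.14375736 -0.92176569  0.31998441] 18.700000000000003
```

View pics/side0.png

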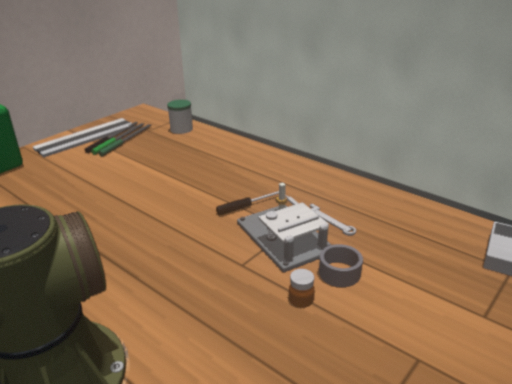

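View pics/top0.png

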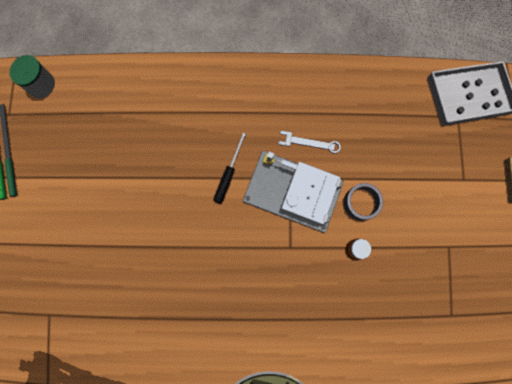

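Side: the rest is around (285,235), its post at (282,190), and the tape roll and jar are in front of it. Top: pad at (293,200), brass tab near (268,158), jar (360,249), tape (364,202). Next I'll average the detections and zoom in on the tab.

```bash
python3 - <<'E'
from h import *
acc={}
ims={'side':[],'top':[]};ds={'side':[],'top':[]}
for k in range(5):
  for c in('side','top'):
    im,d=bot.read_camera(c); ims[c].append(im.astype(float)); ds[c].append(d)
    for n in('rest','pad_top','pointer_tip','tab_mark'):
        for r in bot.mark_of(c,n)[:1]: acc.setdefault((c,n),[]).append(np.r_[w(c,r['at']),r['confidence']])
for k,v in acc.items(): print(k,len(v),np.median(v,0).round(2),np.std(v,0).round(1))
np.savez('d.npz',**{c+'d':np.median(ds[c],0) for c in ds},**{c+'i':np.mean(ims[c],0) for c in ims})
S=np.mean(ims['side'],0).astype(np.uint8)[170:275,230:340,::-1]; Tp=np.mean(ims['top'],0).astype(np.uint8)[140:240,235:350,::-1]
a=cv2.resize(S,(396,378),interpolation=2);b=cv2.resize(Tp,(400,378),interpolation=2)
cv2.imwrite('pics/z.png',np.hstack([a,b]))
im=np.mean(ims['top'],0); d=np.median(ds['top'],0)
hs=cv2.cvtColor(im.astype(np.uint8),cv2.COLOR_RGB2HSV)
p,R,t=T('top'); K=np.array([[p['fx'],0,p['cx']],[0,p['fy'],p['cy']],[0,0,1.]])
for v in range(150,170):
  for u in range(258,285):
    h,s,_=hs[v,u]
    if 15<h<35 and s>80:
      xy=cv2.undistortPoints(np.array([[[u,v]]],float),K,np.array([p['k1'],0,0,0]))[0,0]
      print(u,v,hs[v,u],w('top',np.r_[xy,1]*d[v,u]).round(1))
E
```

```text
('side', 'rest') 5 [572.68 -59.12   2.79   0.66] [24.5 19.3 16.7  0.1]
('side', 'pad_top') 5 [530.95 -50.83  81.29   0.58] [1.8 0.9 1.3 0. ]
('side', 'pointer_tip') 5 [636.03 -11.08  69.65   0.9 ] [1.1 1.4 1.4 0.1]
('side', 'tab_mark') 5 [ 6.3402e+02 -1.1040e+01  4.4960e+01  6.3000e-01] [0.7 0.6 0.5 0.1]
('top', 'rest') 5 [564.75 -59.97  -3.7    0.77] [1.5 0.8 1.2 0.1]
('top', 'pad_top') 4 [533.69 -52.01  80.24   0.61] [16.3  3.2 35.4  0.1]
('top', 'pointer_tip') 5 [636.75 -13.13  72.47   0.74] [1.3 1.2 2.3 0.1]
('top', 'tab_mark') 5 [ 6.3192e+02 -1.0960e+01  4.0970e+01  4.8000e-01] [1.7 1.6 1.  0.1]
266 154 [ 22 129 182] [650.6   9.   48.4]
267 154 [ 23  91 193] [650.5   6.6  49.2]
265 155 [ 22 111 154] [657.3   9.7  12.5]
266 155 [ 23 144 195] [647.4   9.1  51.4]
265 156 [ 22 134 169] [645.6  11.4  48.3]
266 156 [ 23 140 191] [645.3   9.1  49.9]
265 157 [ 24 138 186] [642.6  11.5  50.4]
266 157 [ 23 155 178] [642.6   9.1  50.3]
267 157 [ 23  95 129] [643.2   6.6  48.2]
264 158 [ 23 105 165] [649.1  12.4  14.3]
265 158 [ 24 153 195] [640.1  11.5  50.6]
266 158 [ 24 159 172] [640.2  
[... 1255 characters left out ...]
7] [630.3   9.1  50. ]
267 162 [ 21 178 110] [630.3   6.7  50.1]
268 162 [ 18 178 103] [630.8   4.2  47.9]
269 162 [ 18 173 102] [630.6   1.8  49. ]
270 162 [ 22 144 101] [630.8  -0.7  48.1]
271 162 [ 24 127 108] [630.3  -3.   50.3]
272 162 [ 24 108 118] [631.2  -5.6  46.7]
265 163 [ 23 103  69] [630.3  11.1  39.2]
266 163 [ 21 129  79] [629.3   8.8  43.6]
267 163 [ 19 154  81] [628.4   6.6  47.3]
268 163 [ 19 180  88] [628.1   4.2  48.6]
269 163 [ 18 184  94] [627.8   1.9  50.3]
270 163 [ 20 154  91] [ 6.279e+02 -6.000e-01  4.980e+01]
271 163 [23 92 80] [628.3  -3.1  48. ]
268 164 [18 89 57] [627.4   3.8  41.2]
269 164 [ 17 130  59] [626.8   1.5  43.8]
270 164 [18 98 57] [625.9  -0.7  47.8]
```

View pics/z.png

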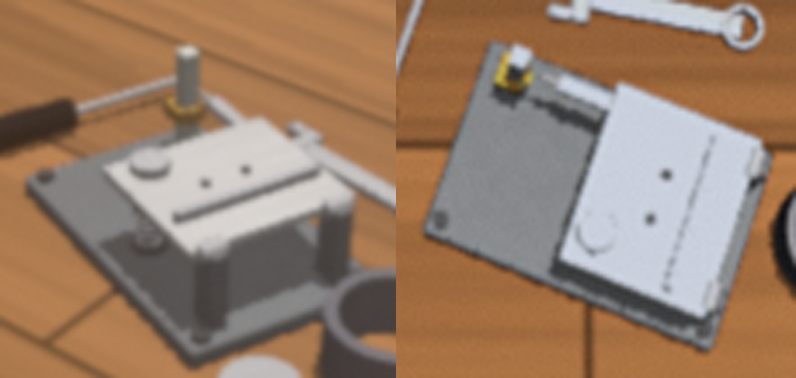

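The tab's top face reads z≈50, while the base plate reads 13.5 against its true 14. So the tab's middle is at about 44.3, the pointer must drop about 23.8 and the pad about 13. The pad is near (532,-51). I'm moving above it with the fingers shut.

Emit:
step_arm([
  {"tx": 0.4, "ty": -0.58},
  {"tx": 0.4, "ty": -0.58},
  {"tx": 0.4, "ty": -0.58},
  {"tx": 0.4, "ty": -0.58},
  {"tx": 0.4, "ty": -0.58},
  {"tx": 0.4, "ty": -0.58},
  {"tx": 0.4, "ty": -0.58},
  {"tx": 0.4, "ty": -0.58},
  {"tx": 0.4, "ty": -0.58},
  {"tx": 0.4, "ty": -0.58},
  {"tx": 0.4, "ty": -0.58},
  {"tx": 0.4, "ty": -0.58},
  {"tx": 0.4, "ty": -0.58},
  {"tx": 0.4, "ty": -0.58},
  {"tx": 0.4, "ty": -0.58},
  {"tx": 0.4, "ty": -0.58},
  {"tx": 0.4, "ty": -0.58},
  {"tx": 0.4, "ty": -0.58},
  {"tx": 0.4, "ty": -0.58},
  {"tx": 0.4, "ty": -0.58},
], fingers=0, grip_force=20)

```text
schema error: expected keys tx, ty, tz, ax, ay, az
```

```bash
python3 - <<'E'
from h import *
s=bot.sense();print(s['time'],s['eef_pos'],s['force'],s['finger_gap'],s['tcp_rot'])
z=np.load('d.npz');d=z['topd'];p,R,t=T('top'); K=np.array([[p['fx'],0,p['cx']],[0,p['fy'],p['cy']],[0,0,1.]])
def at(u,v):
  xy=cv2.undistortPoints(np.array([[[u,v]]],float),K,np.array([p['k1'],0,0,0]))[0,0]
  return w('top',np.r_[xy,1]*d[int(round(v)),int(round(u))])
print('pad',at(292.8,201.4))
# high pixels near pad -> pad face
pts=np.array([at(u,v) for u in range(280,306) for v in range(188,215)])
m=(pts[:,2]>77)&(pts[:,2]<85);print(m.sum(),np.median(pts[m],0),pts[m].mean(0))
pl=(pts[:,2]>67)&(pts[:,2]<76);print('plate',np.median(pts[pl],0))
for u in range(276,286): print(u,[at(u,v)[2].round(1) for v in range(157,166)])
E
```

```text
3.3 [129.03384662 534.63893086 231.2886372 ] [-0.41438773  0.53781343 -0.74548386] 0.9988132239840302 [ 1.18144901e-01  9.92996366e-01 -1.67550276e-06 -2.40368346e-06]
pad [530.06805328 -51.2280122   79.67731685]
95 [531.10973094 -51.48571606  79.4029546 ] [531.32056766 -51.01077905  79.38797887]
plate [530.0520274  -63.97922225  71.34897754]
276 [np.float64(13.3), np.float64(13.9), np.float64(13.0), np.float64(11.6), np.float64(13.5), np.float64(12.6), np.float64(13.8), np.float64(14.3), np.float64(13.5)]
277 [np.float64(13.2), np.float64(12.7), np.float64(12.9), np.float64(68.7), np.float64(14.2), np.float64(15.1), np.float64(11.5), np.float64(13.8), np.float64(14.4)]
278 [np.float64(12.5), np.float64(11.7), np.float64(13.0), np.float64(69.9), np.float64(69.7), np.float64(14.5), np.float64(13.0), np.float64(12.2), np.float64(15.2)]
279 [np.float64(12.6), np.float64(13.4), np.float64(13.3), np.float64(71.0), np.float64(70.4), np.float64(12.8), np.float64(12.8), np.float64(11.9), np.float64(13.4)]
280 [np.float64(11.4), np.float64(14.3), np.float64(14.0), np.float64(69.8), np.float64
[... 213 characters left out ...]
.float64(15.2), np.float64(12.7)]
282 [np.float64(-0.7), np.float64(12.0), np.float64(14.3), np.float64(12.4), np.float64(71.0), np.float64(69.1), np.float64(70.4), np.float64(66.1), np.float64(12.6)]
283 [np.float64(0.6), np.float64(12.2), np.float64(12.5), np.float64(70.2), np.float64(70.0), np.float64(69.3), np.float64(70.0), np.float64(70.7), np.float64(13.1)]
284 [np.float64(-1.5), np.float64(-1.6), np.float64(11.9), np.float64(69.8), np.float64(70.7), np.float64(69.4), np.float64(69.6), np.float64(69.0), np.float64(66.5)]
285 [np.float64(-1.4), np.float64(-1.1), np.float64(13.0), np.float64(15.2), np.float64(71.3), np.float64(70.1), np.float64(71.3), np.float64(70.9), np.float64(67.5)]
```

Pad centre is (531,-51), and z reads 79.4 against a true 80, a bias of -0.6. That puts the tab's middle at about 44.6. Resending the move with all six keys.

Emit:
step_arm([
  {"tx": 0.4, "ty": -0.58, "tz": 0, "ax": 0, "ay": 0, "az": 0},
  {"tx": 0.4, "ty": -0.58, "tz": 0, "ax": 0, "ay": 0, "az": 0},
  {"tx": 0.4, "ty": -0.58, "tz": 0, "ax": 0, "ay": 0, "az": 0},
  {"tx": 0.4, "ty": -0.58, "tz": 0, "ax": 0, "ay": 0, "az": 0},
  {"tx": 0.4, "ty": -0.58, "tz": 0, "ax": 0, "ay": 0, "az": 0},
  {"tx": 0.4, "ty": -0.58, "tz": 0, "ax": 0, "ay": 0, "az": 0},
  {"tx": 0.4, "ty": -0.58, "tz": 0, "ax": 0, "ay": 0, "az": 0},
  {"tx": 0.4, "ty": -0.58, "tz": 0, "ax": 0, "ay": 0, "az": 0},
  {"tx": 0.4, "ty": -0.58, "tz": 0, "ax": 0, "ay": 0, "az": 0},
  {"tx": 0.4, "ty": -0.58, "tz": 0, "ax": 0, "ay": 0, "az": 0},
  {"tx": 0.4, "ty": -0.58, "tz": 0, "ax": 0, "ay": 0, "az": 0},
  {"tx": 0.4, "ty": -0.58, "tz": 0, "ax": 0, "ay": 0, "az": 0},
  {"tx": 0.4, "ty": -0.58, "tz": 0, "ax": 0, "ay": 0, "az": 0},
  {"tx": 0.4, "ty": -0.58, "tz": 0, "ax": 0, "ay": 0, "az": 0},
  {"tx": 0.4, "ty": -0.58, "tz": 0, "ax": 0, "ay": 0, "az": 0},
  {"tx": 0.4, "ty": -0.58, "tz": 0, "ax": 0, "ay": 0, "az": 0},
  {"tx": 0.4, "ty": -0.58, "tz": 0, "ax": 0, "ay": 0, "az": 0},
  {"tx": 0.4, "ty": -0.58, "tz": 0, "ax": 0, "ay": 0, "az": 0},
  {"tx": 0.4, "ty": -0.58, "tz": 0, "ax": 0, "ay": 0, "az": 0},
  {"tx": 0.4, "ty": -0.58, "tz": 0, "ax": 0, "ay": 0, "az": 0},
], fingers=0, grip_force=20)

```text
time: 5.3
eef_pos: [529.7, -46.7, 231.3]
tcp_rot: [0.118, 0.993, 0.0, 0.0]
force: [-0.5, -0.1, 0.6]
finger_gap: -0.002
grip_force: 0.0
```

Emit:
step_arm([
  {"tx": 0.02, "ty": -0.08, "tz": -0.3, "ax": 0, "ay": 0, "az": 0},
  {"tx": 0, "ty": 0, "tz": -0.5, "ax": 0, "ay": 0, "az": 0},
  {"tx": 0, "ty": 0, "tz": -0.5, "ax": 0, "ay": 0, "az": 0},
  {"tx": 0, "ty": 0, "tz": -0.5, "ax": 0, "ay": 0, "az": 0},
  {"tx": 0, "ty": 0, "tz": -0.4, "ax": 0, "ay": 0, "az": 0},
  {"tx": 0, "ty": 0, "tz": -0.3, "ax": 0, "ay": 0, "az": 0},
  {"tx": 0, "ty": 0, "tz": -0.2, "ax": 0, "ay": 0, "az": 0},
  {"tx": 0, "ty": 0, "tz": -0.1, "ax": 0, "ay": 0, "az": 0},
  {"tx": 0, "ty": 0, "tz": 0, "ax": 0, "ay": 0, "az": 0},
  {"tx": 0, "ty": 0, "tz": 0, "ax": 0, "ay": 0, "az": 0},
])

```text
time: 6.3
eef_pos: [530.4, -49.4, 91.9]
tcp_rot: [0.118, 0.993, -0.0, 0.0]
force: [-1.2, 0.0, -0.5]
finger_gap: -0.001
grip_force: 0.0
```

```bash
python3 - <<'E'
from h import *
s=bot.sense();print(s['time'],s['eef_pos'],s['force'])
a=snap('side','s1.png')[0];b=snap('top','t1.png')[0]
a=cv2.resize(a[150:275,220:350,::-1],(396,380),interpolation=2);b=cv2.resize(b[140:240,235:350,::-1],(400,380),interpolation=2)
cv2.imwrite('pics/z1.png',np.hstack([a,b]))
E
```

```text
6.3 [530.37324645 -49.39189981  91.94631173] [-1.15489272  0.0372447  -0.54959588]
```

View pics/z1.png

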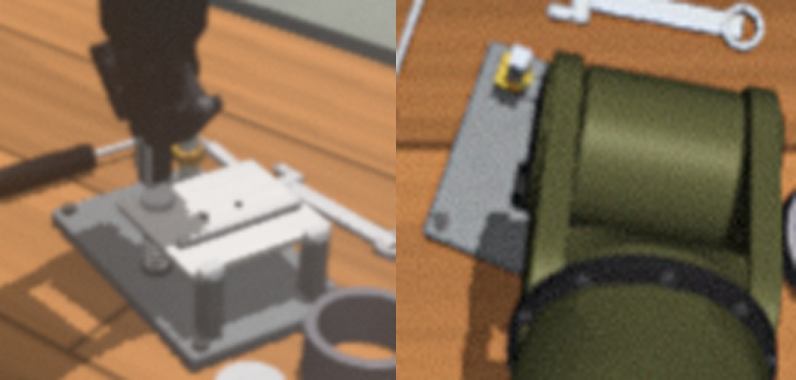

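In the side crop the shut fingertips stand right over the pad at (160,195), with the tab visible at (190,155). The top view is blocked by the arm. I'll go down gently to find contact.

Emit:
step_arm([
  {"tx": 0, "ty": -0.02, "tz": -0.08, "ax": 0, "ay": 0, "az": 0},
  {"tx": 0, "ty": 0, "tz": -0.08, "ax": 0, "ay": 0, "az": 0},
  {"tx": 0, "ty": 0, "tz": -0.04, "ax": 0, "ay": 0, "az": 0},
  {"tx": 0, "ty": 0, "tz": 0, "ax": 0, "ay": 0, "az": 0},
  {"tx": 0, "ty": 0, "tz": 0, "ax": 0, "ay": 0, "az": 0},
])

```text
time: 6.9
eef_pos: [530.0, -50.4, 81.2]
tcp_rot: [0.118, 0.993, -0.0, -0.0]
force: [0.8, 0.8, 0.7]
finger_gap: 0.001
grip_force: 0.0
```

Emit:
step_arm([
  {"tx": 0, "ty": 0, "tz": -0.02, "ax": 0, "ay": 0, "az": 0},
  {"tx": 0, "ty": 0, "tz": -0.02, "ax": 0, "ay": 0, "az": 0},
  {"tx": 0, "ty": 0, "tz": 0, "ax": 0, "ay": 0, "az": 0},
  {"tx": 0, "ty": 0, "tz": 0, "ax": 0, "ay": 0, "az": 0},
])

```text
time: 7.3
eef_pos: [530.2, -50.3, 79.5]
tcp_rot: [0.118, 0.993, 0.0, 0.0]
force: [-0.3, 0.9, 4.1]
finger_gap: -0.002
grip_force: 1.6
```

Emit:
step_arm([
  {"tx": 0, "ty": 0, "tz": -0.02, "ax": 0, "ay": 0, "az": 0},
  {"tx": 0, "ty": 0, "tz": -0.02, "ax": 0, "ay": 0, "az": 0},
  {"tx": 0, "ty": 0, "tz": 0, "ax": 0, "ay": 0, "az": 0},
  {"tx": 0, "ty": 0, "tz": 0, "ax": 0, "ay": 0, "az": 0},
])

```text
time: 7.7
eef_pos: [530.2, -50.2, 77.4]
tcp_rot: [0.118, 0.993, 0.0, 0.0]
force: [1.2, 4.6, 4.6]
finger_gap: -0.001
grip_force: 2.4
```

Emit:
step_arm([
  {"tx": 0, "ty": 0, "tz": -0.04, "ax": 0, "ay": 0, "az": 0},
  {"tx": 0, "ty": 0, "tz": -0.04, "ax": 0, "ay": 0, "az": 0},
  {"tx": 0, "ty": 0, "tz": -0.04, "ax": 0, "ay": 0, "az": 0},
  {"tx": 0, "ty": 0, "tz": -0.03, "ax": 0, "ay": 0, "az": 0},
  {"tx": 0, "ty": 0, "tz": 0, "ax": 0, "ay": 0, "az": 0},
  {"tx": 0, "ty": 0, "tz": 0, "ax": 0, "ay": 0, "az": 0},
])

```text
time: 8.3
eef_pos: [530.4, -50.0, 70.2]
tcp_rot: [0.118, 0.993, 0.0, 0.0]
force: [0.5, 6.2, 7.3]
finger_gap: 0.002
grip_force: 4.2
```

```bash
python3 - <<'E'
from h import *
print(bot.sense()['force'],bot.sense()['eef_pos'])
I=[]
for k in range(4):
    I.append(bot.read_camera('side')[0].astype(float))
    for n in('pointer_tip','tab_mark','pad_top'):
        for r in bot.mark_of('side',n)[:1]: print(n,round(r['confidence'],2),w('side',r['at']).round(1),proj('side',w('side',r['at'])).round(1))
a=np.mean(I,0).astype(np.uint8)[175:240,250:330,::-1]
cv2.imwrite('pics/z2.png',cv2.resize(a,(720,585),interpolation=2))
for z in (68,48,44.6): print(z,proj('side',[637,-12,z]))
E
```

```text
[0.53785777 6.20045746 7.29779618] [530.36780867 -49.97378434  70.15283429]
pointer_tip 0.87 [635.5 -14.7  52.9] [285.8 200.9]
tab_mark 0.35 [ 539.2 -236.3   -1.9] [341.  275.2]
pad_top 0.4 [531.3 -48.9  72.5] [270.2 217.3]
pointer_tip 0.93 [632.6 -10.7  51.9] [283.8 201.2]
tab_mark 0.35 [531.8 -49.3  72. ] [270.4 217.5]
pad_top 0.73 [528.2 -46.8  65.8] [268.6 220.1]
pointer_tip 0.92 [635.1 -10.4  48.4] [284.3 202. ]
pad_top 0.53 [530.8 -47.1  72.5] [269.4 217.1]
pointer_tip 0.88 [634.3 -12.   48.2] [284.6 202.4]
pad_top 0.49 [533.7 -49.7  74.5] [271.1 216.3]
68 [285.38605551 195.0442964 ]
48 [285.26139184 201.99201303]
44.6 [285.2403588  203.16122478]
```

View pics/z2.png

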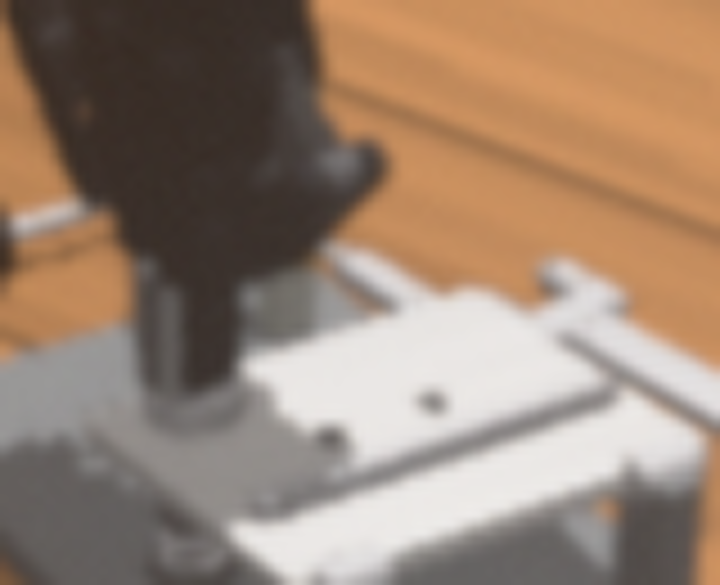

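The tab and pointer are hidden behind the hand, and the flat fingertip may bear on the pad's rim rather than its centre. So I'll measure the plate tilt directly, by fitting a plane to the side depth and comparing it with the depth at rest.

```bash
cat >> h.py <<'E'
def pts(c,d):
    p,R,t=T(c); K=np.array([[p['fx'],0,p['cx']],[0,p['fy'],p['cy']],[0,0,1.]])
    v,u=np.mgrid[170:280,230:345]; uv=np.stack([u.ravel(),v.ravel()],1).astype(float)
    xy=cv2.undistortPoints(uv[:,None],K,np.array([p['k1'],0,0,0]))[:,0]; z=d[v.ravel(),u.ravel()]
    return (np.c_[xy,np.ones(len(xy))]*z[:,None]-t)@R
yaw=np.radians(-24); ey=np.array([-np.sin(yaw),np.cos(yaw)]); ex=np.array([np.cos(yaw),np.sin(yaw)])
O=np.array([531.2,-51.2])+36*ex+3*ey
def tilt(d):
    P=pts('side',d); q=P[:,:2]-O; x=q@ex; y=q@ey; z=P[:,2]
    s=(x>-15)&(x<52)&(y>-70)&(y<8)
    th=0
    for i in range(15):
        pred=72-np.tan(th)*(y+90); m=s&(abs(z-pred)<(12 if i<5 else 4))
        A=np.c_[y[m]+90,x[m],np.ones(m.sum())]; c=np.linalg.lstsq(A,z[m],rcond=None)[0]; th=-np.arctan(c[0])
    k=np.median((72-z[m])/(y[m]+90))
    return th,c,k,m.sum(),z[m].std()
E
python3 - <<'E'
from h import *
print(O,tilt(np.load('d.npz')['sided']))
D=np.median([bot.read_camera('side')[1] for _ in range(5)],0); np.save('d1.npy',D)
print(tilt(D)); s=bot.sense(); print(s['time'],s['eef_pos'],s['force'])
E
```

```text
[565.3078464  -63.10188278] (np.float64(0.0012154745173083728), array([-1.21547512e-03, -5.83603481e-04,  7.45550970e+01]), np.float64(-0.03867963827693203), np.int64(464), np.float64(0.6140982535784111))
(np.float64(0.1197571918428819), array([-1.20333006e-01,  4.56680431e-03,  7.48980469e+01]), np.float64(0.07516205241750883), np.int64(370), np.float64(2.864365854441989))
9.35 [530.40430052 -49.98334005  70.19914132] [1.58982781 6.76593943 7.94233399]
```

The tilt is 0.119 rad and the target is asin(23.3/160) = 0.146, so about 2.2 mm more, easing the sideways drag slightly.

Emit:
step_arm([
  {"tx": 0, "ty": 0.005, "tz": -0.02, "ax": 0, "ay": 0, "az": 0},
  {"tx": 0, "ty": 0.005, "tz": -0.02, "ax": 0, "ay": 0, "az": 0},
  {"tx": 0, "ty": 0, "tz": 0, "ax": 0, "ay": 0, "az": 0},
  {"tx": 0, "ty": 0, "tz": 0, "ax": 0, "ay": 0, "az": 0},
  {"tx": 0, "ty": 0, "tz": 0, "ax": 0, "ay": 0, "az": 0},
])

```text
time: 9.85
eef_pos: [530.4, -49.8, 68.3]
tcp_rot: [0.118, 0.993, 0.0, 0.001]
force: [1.0, 3.8, 7.6]
finger_gap: 0.003
grip_force: 4.4
```

```bash
python3 - <<'E'
from h import *
D=np.median([bot.read_camera('side')[1] for _ in range(10)],0)
print(tilt(D)); s=bot.sense(); print(s['time'],s['eef_pos'],s['force'])
E
```

```text
(np.float64(0.17452009353774242), array([-1.76313750e-01,  3.09104826e-03,  7.56586562e+01]), np.float64(0.03227825996803452), np.int64(50), np.float64(0.6137006729719301))
10.35 [530.41050429 -49.8019536   68.28050037] [0.32178492 3.79965297 8.13314781]
```

The fit lost its inliers (only 50 points), so I'll refit robustly.

```bash
cat >> h.py <<'E'
def tilt2(d):
    P=pts('side',d); q=P[:,:2]-O; x=q@ex; y=q@ey+90; z=P[:,2]; s=(x>-15)&(x<52)&(y>20)&(y<98)
    x,y,z=x[s],y[s],z[s]
    th=max(np.arange(-.02,.3,.004),key=lambda a:(abs(z-74.6+np.tan(a)*y)<2).sum())
    for _ in range(6):
        m=abs(z-74.6+np.tan(th)*y)<2.5; th=np.arctan((y[m]@(74.6-z[m]))/(y[m]@y[m]))
    c=np.linalg.lstsq(np.c_[y[m],np.ones(m.sum())],z[m],rcond=None)[0]
    return th,c,m.sum()
E
python3 - <<'E'
from h import *
print(tilt2(np.load('d.npz')['sided']),tilt2(np.load('d1.npy')))
D=np.median([bot.read_camera('side')[1] for _ in range(7)],0); np.save('d2.npy',D)
print(tilt2(D)); s=bot.sense(); print(s['time'],s['eef_pos'],s['force'])
E
```

```text
(np.float64(0.001255550061245136), array([-4.17697755e-03,  7.48050359e+01]), np.int64(484)) (np.float64(0.11272971891570063), array([-0.12445337, 75.38562626]), np.int64(407))
(np.float64(0.13446283211219195), array([-0.14651394, 75.39200192]), np.int64(383))
10.7 [530.40569528 -49.81529952  68.27168299] [0.94888832 2.95175597 8.4326023 ]
```

The tilt is about 0.133–0.142. A further 0.6 mm centres it on 0.146, and then I'll hold.

Emit:
step_arm([
  {"tx": 0, "ty": 0, "tz": -0.014, "ax": 0, "ay": 0, "az": 0},
  {"tx": 0, "ty": 0, "tz": 0, "ax": 0, "ay": 0, "az": 0},
  {"tx": 0, "ty": 0, "tz": 0, "ax": 0, "ay": 0, "az": 0},
  {"tx": 0, "ty": 0, "tz": 0, "ax": 0, "ay": 0, "az": 0},
  {"tx": 0, "ty": 0, "tz": 0, "ax": 0, "ay": 0, "az": 0},
  {"tx": 0, "ty": 0, "tz": 0, "ax": 0, "ay": 0, "az": 0},
  {"tx": 0, "ty": 0, "tz": 0, "ax": 0, "ay": 0, "az": 0},
  {"tx": 0, "ty": 0, "tz": 0, "ax": 0, "ay": 0, "az": 0},
  {"tx": 0, "ty": 0, "tz": 0, "ax": 0, "ay": 0, "az": 0},
])

```text
time: 11.6
eef_pos: [530.4, -49.8, 67.6]
tcp_rot: [0.118, 0.993, 0.0, 0.001]
force: [-0.2, 4.5, 7.1]
finger_gap: -0.003
grip_force: 4.5
```

```bash
python3 - <<'E'
from h import *
D=np.median([bot.read_camera('side')[1] for _ in range(12)],0)
print(tilt2(D)); s=bot.sense(); print(s['time'],s['eef_pos'],s['force'])
I=[];D=[];M=[]
for _ in range(4):
    a,d=bot.read_camera('top'); I.append(a.astype(float)); D.append(d)
    for n in('pointer_tip','tab_mark'):
        for r in bot.mark_of('top',n)[:1]: print(n,round(r['confidence'],2),w('top',r['at']).round(1))
d=np.median(D,0)
a=np.mean(I,0).astype(np.uint8)[145:185,250:300,::-1]
cv2.imwrite('pics/z3.png',cv2.resize(a,(700,560),interpolation=2))
E
```

```text
(np.float64(0.14279790684447563), array([-0.15317259, 75.26017629]), np.int64(382))
12.2 [530.41852605 -49.81223632  67.59003063] [0.09852191 3.05010042 8.37335638]
tab_mark 0.57 [636.3 -15.1  41.9]
tab_mark 0.59 [635.  -14.9  42. ]
tab_mark 0.42 [634.1 -13.6  43.8]
tab_mark 0.5 [633.7 -11.2  41.8]
```

View pics/z3.png

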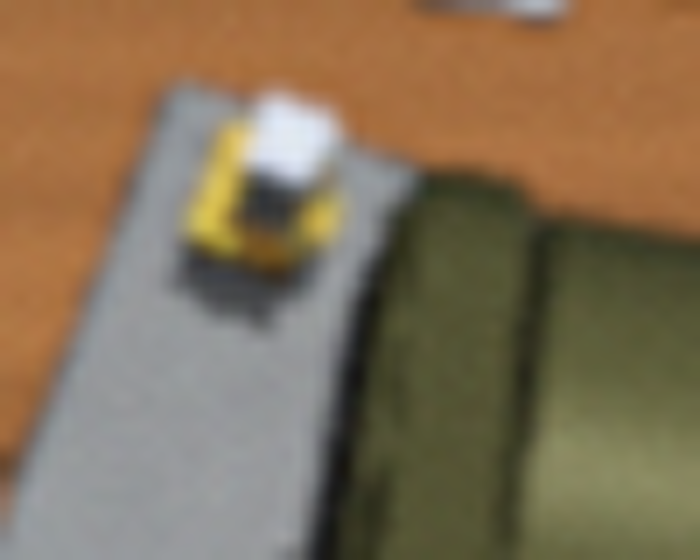

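The top view shows only the tab at crop (265,220), unmoved; the arm hides the pointer. The tilt is 0.143–0.149, which puts the pointer within about 1 mm of the tab's middle, and it has been held for over 1 s. Releasing gently.

Emit:
step_arm([
  {"tx": 0, "ty": 0, "tz": 0.04, "ax": 0, "ay": 0, "az": 0},
  {"tx": 0, "ty": 0, "tz": 0.06, "ax": 0, "ay": 0, "az": 0},
  {"tx": 0, "ty": 0, "tz": 0.06, "ax": 0, "ay": 0, "az": 0},
  {"tx": 0, "ty": 0, "tz": 0.06, "ax": 0, "ay": 0, "az": 0},
  {"tx": 0, "ty": 0, "tz": 0.06, "ax": 0, "ay": 0, "az": 0},
  {"tx": 0, "ty": 0, "tz": 0.1, "ax": 0, "ay": 0, "az": 0},
  {"tx": 0, "ty": 0, "tz": 0.3, "ax": 0, "ay": 0, "az": 0},
  {"tx": 0, "ty": 0, "tz": 0.6, "ax": 0, "ay": 0, "az": 0},
  {"tx": 0, "ty": 0, "tz": 0.8, "ax": 0, "ay": 0, "az": 0},
  {"tx": 0, "ty": 0, "tz": 0.8, "ax": 0, "ay": 0, "az": 0},
  {"tx": 0, "ty": 0.5, "tz": 0.4, "ax": 0, "ay": 0, "az": 0},
  {"tx": 0, "ty": 0.8, "tz": 0, "ax": 0, "ay": 0, "az": 0},
  {"tx": -0.2, "ty": 0.8, "tz": 0, "ax": 0, "ay": 0, "az": 0},
  {"tx": -0.2, "ty": 0.8, "tz": 0, "ax": 0, "ay": 0, "az": 0},
  {"tx": -0.2, "ty": 0.8, "tz": 0, "ax": 0, "ay": 0, "az": 0},
  {"tx": -0.2, "ty": 0.8, "tz": 0, "ax": 0, "ay": 0, "az": 0},
  {"tx": -0.2, "ty": 0.6, "tz": 0, "ax": 0, "ay": 0, "az": 0},
  {"tx": 0, "ty": 0.3, "tz": 0, "ax": 0, "ay": 0, "az": 0},
  {"tx": 0, "ty": 0, "tz": 0, "ax": 0, "ay": 0, "az": 0},
  {"tx": 0, "ty": 0, "tz": 0, "ax": 0, "ay": 0, "az": 0},
])

```text
time: 14.8
eef_pos: [480.3, 219.5, 230.9]
tcp_rot: [0.118, 0.993, -0.0, -0.0]
force: [1.0, 0.1, -0.5]
finger_gap: -0.001
grip_force: 0.0
```

```bash
python3 - <<'E'
from h import *
I=[];D=[];S=[]
for _ in range(4): I.append(bot.read_camera('top')[0].astype(float)); a,d=bot.read_camera('side'); D.append(d)
for n in('rest','tab_mark','pointer_tip'):
    for r in bot.mark_of('top',n)[:1]: print(n,w('top',r['at']).round(1))
old=np.load('d.npz')['topi']; new=np.mean(I,0)
print('tilt',tilt2(np.median(D,0)),'shift',cv2.phaseCorrelate(old[145:232,240:345].mean(2),new[145:232,240:345].mean(2)))
s=bot.sense(); print(s['time'],s['eef_pos'],s['force'])
x=np.hstack([cv2.resize(i.astype(np.uint8)[130:260,210:385,::-1],(400,297),interpolation=2) for i in(old,new)]); cv2.imwrite('pics/z4.png',x)
E
```

```text
rest [567.  -60.3  -5.5]
tab_mark [632.9 -12.9  41.4]
pointer_tip [639.4 -12.1  68.6]
tilt (np.float64(0.0014894425913870323), array([-1.68852412e-03,  7.46139133e+01]), np.int64(479)) shift ((0.015929292602415046, -0.021466881287565798), 1.014777760407259)
15.35 [480.0459201  220.04242714 231.08856808] [-0.23147009 -0.11140108 -0.20161134]
```

View pics/z4.png

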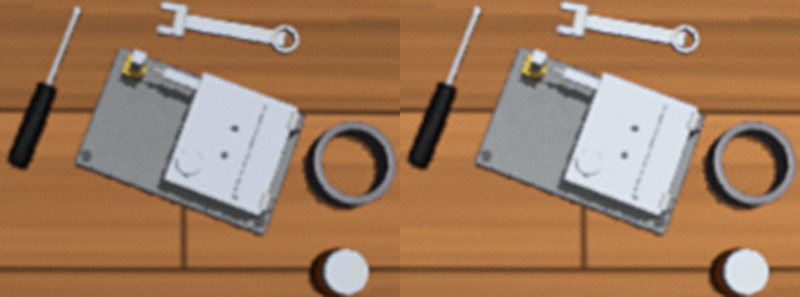

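Before (left) and after (right) match: the plate is level again (pad at 188,160 / 588,160) and the rest, tab and other things haven't moved.

```bash
python3 -c "
from rig import bot
print(bot.job_done())"
```

```text
the job is handed in; nothing more can be done
None
```

I pressed the pad until the pointer was level with the brass tab, held it over 1 s, and let the plate spring fully back with nothing else moved; the hand hid the pointer, so "level" rests on the measured plate tilt (0.143–0.149 rad against a target of 0.146, about 1 mm at the pointer).

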